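# Fetch the boss from behind the spray cans and put the cans back

### The arm

A 6-joint arm with a two-finger parallel gripper is mounted at the origin on the work surface. World frame = base frame: x ahead of the robot, y to its left, z up, the work surface at z = 0. Lengths are in mm, angles in rad, forces in N, time in s.
With the tool pointing down it reaches from about 400 to 925 mm from the base axis. Payload 3.4 kg.
Tool frame: the origin (TCP) lies at the very end of the fingers, on their centre line; the grasp point (between the pads) lies 19 mm behind it; z points along the fingers, y is the line along which they close (so a half turn about z gives the same grasp; the last joint's range is limited). The gripper opens to 85 mm and grips with 20 to 120 N. Pads are 22 mm wide; open, the fingers measure 114 mm over their backs; the gripper's body (76 mm by 85 mm) begins 54 mm behind the grasp point. The pads swing forward as they close: fully open they stand 13 mm farther back than shut.
Start: joints at [-1.31, 0.307, 1.506, -0, 1.328, -0.073], TCP at [188.367, -543.276, 231.305] pointing down, gripper open.
Joint ranges: [-3.12, 3.12], [-1.05, 2.28], [0.14, 2.33], [-1.42, 4.57], [0.1, 2.73], [-2.68, 2.68]. Speed limits (rad/s): [2.57, 2.57, 3.14, 3.14, 3.14, 3.14].

### API

Orientations are given as [roll, pitch, yaw] about the fixed x, y, z axes, in that order (R = Rz(yaw) Ry(pitch) Rx(roll)).
In Python, from plant import robot gives the robot as it stands. The module is installed in compiled form; this text tells all that it offers.
- The arm moves only by the tool send_rows, never from a script. Its argument "rows" is a list of rows, each a list of 7 numbers: the shift along the tool's x, y, z as a fraction of full scale, then the turn, a rotation vector about the tool's x, y, z as a fraction of full scale, then the closure, from 0 (fully open) to 1 (shut). A call has exactly 8 rows; each row shifts and turns the commanded pose from where the row before left it, along the tool's axes as they then stand; what a row does not reach is not made up. Full scale, the value 1, is 40 mm for a shift and 90 degrees for a turn. A row lasts 1/12 s, in which the tool goes at most 41.7 mm and 7.16 degrees, less where a joint would pass 70% of its speed; a pose out of reach is approached as far as the arm can. A call with a number of a shift or a turn outside -1 to 1 is refused whole. A call with a gripper value outside its range is refused whole. The fingers move at their own pace and stop on an object; the grip force is fixed at half the most. Time passes only in rows, so rows that do not move let the fingers close, or fill a call up. It gives the time, the measured TCP pose, the force, the opening and the grip force at its end, in the units of the state.
- robot.read_state(): the state, without advancing time (a new reading comes with each control period).
- robot.snapshot(name): name is "side" or "top" or "wrist"; returns (picture, depth): 400x640x3 uint8, blue, green, red; 400x640 float32, mm along the optical axis (not along the pixel's ray), 0 where there is no reading.
- robot.camera_params(name): a dict with "K" (3x3 intrinsics, pixels), "k1" (the pictures are not rectified: a ray, as slopes to the right and down, at radius r is drawn at 1 + k1 r^2 times it, then the intrinsics apply), "world_to_cam" (4x4, takes a point from world to camera coordinates); the wrist camera has in their place "tool_from_camera" (4x4, takes a point from camera to tool coordinates, whose origin is the TCP and whose axes are the flange's). Camera axes: x right, y up, looking along -z (the intrinsics and any distortion apply to the point x, -y, -z); pixel columns grow to the right and rows downward; lengths in mm; the calibration is good to about 2 mm. A picture is of the moment at which its call begins: read the wrist's pose just before it. camera_params takes no time and is no camera call.
- robot.job_done(): hands the job in; it is judged then, once.
The state is a dict: "time": time; "joint_pos": joint angles; "dq": joint speeds; "joint_efforts": joint torques, N m; "position": TCP position; "tcp_rot": TCP orientation; "contact_force": force on the tool from outside, world axes, zero at the start; "wrist_torque": the same for the moment, N m; "grip_width": finger opening in mm; "grip_force": force on a finger pad.
Only numpy, scipy, OpenCV 4.12 (cv2) and the standard library are available. Lean on these libraries where they do the work, as an engineer would, in place of code of your own. Each camera call takes 0.05 s, during which the arm holds its last target. There are 200 camera calls.

### The job

Fetch the grey metal boss from among the spray cans in the green tray: first clear all three cans out of its way, standing them on the black mat while the boss stays where it is, then stand the boss foot down in the middle of the orange spot on the turntable. Only after that, put the cans back in the tray, each in the middle of the pad of its own colour, whichever pad it stood on before. Keep the cans upright all the time, leave the steel cup where it stands, and let go of everything at the end.

Things in the scene. Friction and masses are not known exactly. Their poses are not given: they have to be found in the camera images.
- can_red_mid (a point): red spray can, upright, red cap; 45 mm in diameter, 135 mm high (straight body to 118 mm above its base, then the 39 mm wide cap), 0.15 to 0.31 kg. Point: its centre, 67.5 mm above its base; z along its axis. The cans are equally tall: grip about 30 mm above the point, most room for the fingers at right angles to the direction boss-to-can. Starts on any of the three pads
- can_yellow_mid (a point): yellow spray can, upright, yellow cap; 45 mm in diameter, 135 mm high (straight body to 118 mm above its base, then the 39 mm wide cap), 0.15 to 0.31 kg. Point: its centre, 67.5 mm above its base; z along its axis. The cans are equally tall: grip about 30 mm above the point, most room for the fingers at right angles to the direction boss-to-can. Starts on any of the three pads
- can_blue_mid (a point): blue spray can, upright, blue cap; 45 mm in diameter, 135 mm high (straight body to 118 mm above its base, then the 39 mm wide cap), 0.15 to 0.31 kg. Point: its centre, 67.5 mm above its base; z along its axis. The cans are equally tall: grip about 30 mm above the point, most room for the fingers at right angles to the direction boss-to-can. Starts on any of the three pads
- boss_mid (a point): grey metal boss: foot 44 mm in diameter, 10 mm thick, on it a round hub 28 mm in diameter, 45 mm high in all, black bore on top; 0.2 kg. Stands foot down on the tray's floor, 4 mm above the table, the three cans around it with their axes about 57 mm away. Point: its centre, 22.5 mm above its underside, z along its axis; grip the hub at or up to 10 mm above it
- pad_red: fixed red square pad in the green tray, 56 x 56 mm, 3 mm thick, where the red can belongs (at the start any can may stand on it); origin at the centre of its underside, 4 mm above the table, so its top is 7 mm above the table; x and y along its sides. The tray's rim, 14 mm or more outside the pads, is 10 mm high
- pad_yellow: fixed yellow square pad in the green tray, 56 x 56 mm, 3 mm thick, where the yellow can belongs (at the start any can may stand on it); origin at the centre of its underside, 4 mm above the table, so its top is 7 mm above the table; x and y along its sides. The tray's rim, 14 mm or more outside the pads, is 10 mm high
- pad_blue: fixed blue square pad in the green tray, 56 x 56 mm, 3 mm thick, where the blue can belongs (at the start any can may stand on it); origin at the centre of its underside, 4 mm above the table, so its top is 7 mm above the table; x and y along its sides. The tray's rim, 14 mm or more outside the pads, is 10 mm high
- mat: fixed black rubber mat with a thin white border, the side area for the cans: 240 mm along its own x, 110 mm along its own y, 3 mm thick; origin at the centre of its underside, on the table; nothing else stands on it
- turntable: fixed welding turntable: a round dark steel plate 150 mm in diameter with a flat top 40 mm above the table, and in its middle a flat orange spot 56 mm in diameter, where the boss goes; origin at the centre of its underside, on the table, z up
- cup_mid (a point): bystander, not to be disturbed: round steel cup 64 mm in diameter, 80 mm high, with a few rods standing in it up to 125 mm high; loose, on the table beyond the work. The point is its centre, 40 mm above the table

How it is judged (in metres and radians):
On the way, in this order (a step that is already met when the one before it is completed fails the run):
1. all three cans stand upright on the mat, the boss still in its place in the tray (x of can_red_mid in the frame of mat between -0.12 and 0.12 m and y of can_red_mid in the frame of mat between -0.055 and 0.055 m and height (world z) of can_red_mid between 0.066 and 0.0765 m and angle between each of can_red_mid, can_yellow_mid, can_blue_mid's own z axis and vertical below 0.1 rad and x of can_yellow_mid in the frame of mat between -0.12 and 0.12 m and y of can_yellow_mid in the frame of mat between -0.055 and 0.055 m and height (world z) of can_yellow_mid between 0.066 and 0.0765 m and x of can_blue_mid in the frame of mat between -0.12 and 0.12 m and y of can_blue_mid in the frame of mat between -0.055 and 0.055 m and height (world z) of can_blue_mid between 0.066 and 0.0765 m and distance of boss_mid from where it was at the start of the episode below 0.03 m), for 0.2 s.
2. the boss stands centred on the turntable while the three cans still stand on the mat (x of can_red_mid in the frame of mat between -0.12 and 0.12 m and y of can_red_mid in the frame of mat between -0.055 and 0.055 m and height (world z) of can_red_mid between 0.066 and 0.0765 m and angle between each of can_red_mid, can_yellow_mid, can_blue_mid, boss_mid's own z axis and vertical below 0.1 rad and x of can_yellow_mid in the frame of mat between -0.12 and 0.12 m and y of can_yellow_mid in the frame of mat between -0.055 and 0.055 m and height (world z) of can_yellow_mid between 0.066 and 0.0765 m and x of can_blue_mid in the frame of mat between -0.12 and 0.12 m and y of can_blue_mid in the frame of mat between -0.055 and 0.055 m and height (world z) of can_blue_mid between 0.066 and 0.0765 m and horizontal distance between boss_mid and turntable below 0.012 m and height (world z) of boss_mid between 0.058 and 0.0675 m), for 0.2 s.
At the end, for the whole second after the job is handed in: the boss stands foot down on the turntable, its axis within 12 mm of the middle of the orange spot, and each can stands upright on the pad of its own colour, its axis within 12 mm of the pad's centre; all released and at rest (horizontal distance between boss_mid and turntable below 0.012 m and height (world z) of boss_mid between 0.058 and 0.0675 m and angle between each of boss_mid, can_red_mid, can_yellow_mid, can_blue_mid's own z axis and vertical below 0.1 rad and horizontal distance between can_red_mid and pad_red below 0.012 m and height (world z) of can_red_mid between 0.07 and 0.0795 m and linear speed of each of can_red, can_yellow, can_blue, boss below 0.02 m/s and horizontal distance between can_yellow_mid and pad_yellow below 0.012 m and height (world z) of can_yellow_mid between 0.07 and 0.0795 m and horizontal distance between can_blue_mid and pad_blue below 0.012 m and height (world z) of can_blue_mid between 0.07 and 0.0795 m); the robot touches nothing.
It fails at once if a can is tipped over (more than 0.5 rad) (angle between any of can_red_mid, can_yellow_mid, can_blue_mid's own z axis and vertical above 0.5 rad).
It fails at once if the steel cup is pushed more than 25 mm or tipped (distance of cup_mid from where it was at the start of the episode above 0.025 m or angle between cup_mid's own z axis and vertical above 0.3 rad).
It also fails if it takes over 144 s, if anything falls off the work surface, if the arm or the gripper's body presses on something with over 40 N, if the wrist force passes 120 N, or if a joint passes its speed limit or range.

## Working session

There is one attempt and no reset: what is moved stays moved. The work goes in short steps, Python scripts to look and compute and a tool call to move; the robot and the scene stay as the last step left them, time stands still between calls to the robot, and variables do not carry over. Pictures are saved under pics/ and viewed, at most 14 in all, crops included, and the job is handed in when it is done.

Besides the shell and the picture viewer there is one more tool, called after "Emit:" by a JSON object that holds its "name" and its "arguments". send_rows: Moves the arm, as the interface text tells. Shift numbers are shares of 40 mm and turn numbers shares of 90 degrees, none past 1 either way. Its arguments: {"type":"object","properties":{"rows":{"type":"array","items":{"type":"array","items":{"type":"number"}}}},"required":["rows"]}

```bash
mkdir -p pics && cat > h.py <<'E'
import numpy as np, cv2
from plant import robot
def cam(name):
    p=robot.camera_params(name); return np.array(p["K"],float),float(p["k1"]),(np.array(p["world_to_cam"],float) if "world_to_cam" in p else np.array(p["tool_from_camera"],float))
def rays(name,uv,c2w=None):
    K,k1,M=cam(name); C=np.linalg.inv(M) if c2w is None else c2w
    d=np.array([k1,0,0,0,0])
    n=cv2.undistortPoints(np.array(uv,float).reshape(-1,1,2),K,d).reshape(-1,2)
    v=np.c_[n[:,0],-n[:,1],-np.ones(len(n))]
    return C[:3,3],v@C[:3,:3].T
def onplane(name,uv,z,c2w=None):
    o,v=rays(name,uv,c2w); t=(z-o[2])/v[:,2]; return o+v*t[:,None]
def cloud(name,D,c2w=None):
    h,w=D.shape; uu,vv=np.meshgrid(np.arange(w),np.arange(h))
    o,v=rays(name,np.c_[uu.ravel(),vv.ravel()],c2w)
    return (o+v*D.reshape(-1,1)).reshape(h,w,3)
E
python3 - <<'E'
from h import *
for n in ("top","side"):
    i,d=robot.snapshot(n); cv2.imwrite(f"pics/{n}0.png",i); np.savez(f"{n}0.npz",i=i,d=d)
    K,k,M=cam(n); print(n,K.tolist(),k,np.linalg.inv(M).round(2).tolist())
print(robot.read_state())
print(robot.camera_params("wrist"))
E
```

```text
top [[430.7755229832302, 0.0, 324.51796281469973], [0.0, 430.7755229832302, 201.5644786970818], [0.0, 0.0, 1.0]] -0.07138421797150557 [[0.07, 0.98, -0.2, 462.44], [-1.0, 0.07, -0.02, -13.81], [-0.01, 0.2, 0.98, 976.54], [0.0, 0.0, 0.0, 1.0]]
side [[395.8330753666124, 0.0, 323.3587692279288], [0.0, 395.8330753666124, 203.530675207534], [0.0, 0.0, 1.0]] -0.010815080126976075 [[-0.8, 0.41, -0.44, 178.33], [-0.6, -0.56, 0.57, 578.93], [-0.01, 0.71, 0.7, 810.98], [0.0, 0.0, 0.0, 1.0]]
{'time': 0.1, 'joint_pos': array([-1.31049403e+00,  3.07499619e-01,  1.50753510e+00, -1.54136405e-06,
        1.32840141e+00, -7.35213805e-02]), 'dq': array([-2.49399837e-04, -2.15636824e-03, -3.99604363e-03, -1.83191750e-06,
        2.53251545e-04, -1.35670960e-03]), 'joint_efforts': array([ 1.35334056e-03, -4.58527458e+01, -2.52607155e+01, -2.16964315e-05,
        5.60040746e-03, -2.43882926e-05]), 'position': array([ 188.20751077, -542.6674377 ,  230.4752221 ]), 'tcp_rot': array([-3.13975405e+00, -1.33920803e-04,  3.33823929e-01]), 'contact_force': array([-0.19514437,  0.51109833, -0.43737957]), 'wrist_torque': array([ 0.03217264,  0.00505165, -0.05197608]), 'grip_force': 0.0, 'grip_width': 85.32841078694848}
{'K': array([[304.88085408,   0.        , 321.24692325],
       [  0.        , 304.88085408, 194.97030032],
       [  0.        ,   0.        ,   1.        ]]), 'k1': -0.012713723208515628, 'tool_from_camera': array([[ 1.88650523e-05,  9.52783173e-01,  3.03651485e-01,
         7.75155216e+01],
       [ 9.99999982e-01, -7.52103209e-05,  1.73864047e-04,
         7.55505151e-01],
       [ 1.88492464e-04,  3.03651476e-01, -9.52783158e-01,
        -1.43257086e+02],
       [ 0.00000000e+00,  0.00000000e+00,  0.00000000e+00,
         1.00000000e+00]])}
```

View pics/top0.png

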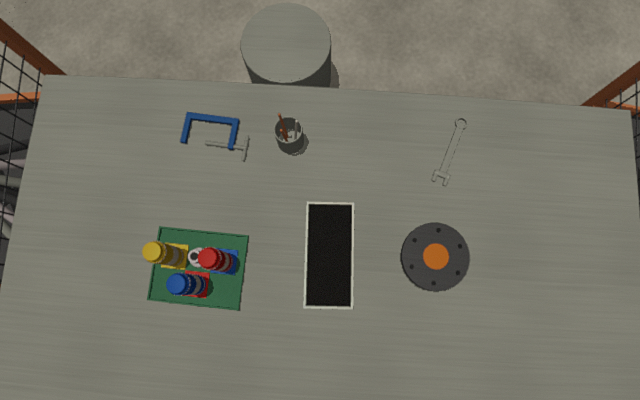

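View pics/side0.png

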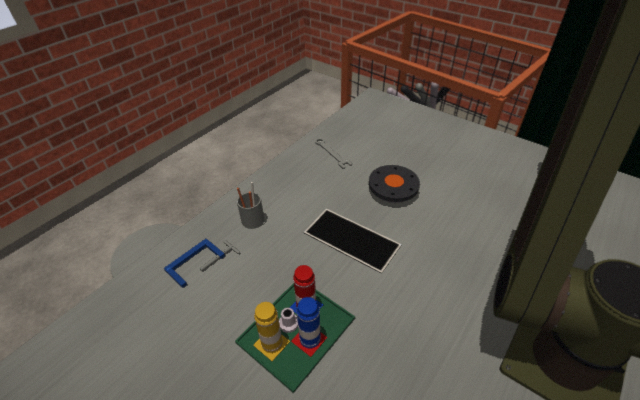

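Top view: the yellow can (~152,252) stands on the yellow pad, the red can (~210,258) on the blue pad, the blue can (~182,284) on the red pad, with the boss at (195,258). The mat is at (330,255), the spot at (436,256) and the cup at (289,135). The side view (caps at 305,275 / 266,312 / 308,308) agrees.

```bash
cat > m0.py <<'E'
from h import *
def big(m,k=1):
    c,_=cv2.findContours(m.astype(np.uint8),cv2.RETR_EXTERNAL,cv2.CHAIN_APPROX_NONE)
    return sorted(c,key=cv2.contourArea,reverse=True)[:k]
def colmasks(i):
    H=cv2.cvtColor(i,cv2.COLOR_BGR2HSV).astype(int); h,s,v=H[...,0],H[...,1],H[...,2]
    sat=(s>130)&(v>60)
    return dict(red=sat&((h<6)|(h>172)),yellow=sat&(h>18)&(h<32),blue=sat&(h>100)&(h<125)),H
def circ(c): (x,y),r=cv2.minEnclosingCircle(c.reshape(-1,2).astype(np.float32)); return np.round([x,y,r],1)
if __name__=="__main__":
  for n in ("top","side"):
    z=np.load(f"{n}0.npz"); i,d=z["i"],z["d"]; P=cloud(n,d); ok=d>0
    m,H=colmasks(i); Z=P[...,2]
    for c in m:
        cap=m[c]&ok&(Z>125)&(Z<155); q=P[cap]
        t=np.median(q[:,2][q[:,2]>np.percentile(q[:,2],60)])
        tp=q[abs(q[:,2]-t)<5][:,:2].astype(np.float32)
        print(n,c,"cap top z",t.round(1),circ(tp),len(tp))
        if n=="top":
            pd=m[c]&ok&(Z<14)&(Z>-5); q=P[pd]; print("  pad z",np.median(q[:,2]).round(1),"x",np.percentile(q[:,0],[1,99]).round(1),"y",np.percentile(q[:,1],[1,99]).round(1),len(q))
  z=np.load("top0.npz"); i,d=z["i"],z["d"]; P=cloud("top",d); H=cv2.cvtColor(i,cv2.COLOR_BGR2HSV).astype(int)
  s=np.zeros(d.shape,bool)
  g=(H[...,0]>60)&(H[...,0]<90)&(H[...,1]>80); c=big(cv2.morphologyEx((g|(sum(colmasks(i)[0].values())>0)&(P[...,2]<30)).astype(np.uint8),cv2.MORPH_CLOSE,np.ones((5,5))))[0]
  hull=cv2.convexHull(c).reshape(-1,2); 
  ap=cv2.approxPolyDP(hull,6,True).reshape(-1,2); print("tray corners",ap.tolist(),onplane("top",ap,10)[:,:2].round(1).tolist())
  b=(H[...,2]<50); b[:,:300]=0;b[:,365:]=0;b[:195]=0;b[315:]=0
  c=big(b)[0]; w=onplane("top",c.reshape(-1,2),3)[:,:2].astype(np.float32); print("mat black",cv2.minAreaRect(w))
  o=(H[...,0]<18)&(H[...,1]>150)&(H[...,2]>100); o[:,:400]=0;o[:220]=0;o[300:]=0;o[:,480:]=0
  c=big(o)[0]; print("spot",circ(onplane("top",c.reshape(-1,2),40)[:,:2].astype(np.float32)),"z",np.median(P[...,2][o]).round(1))
  q=P[195:312,380:490].reshape(-1,3); q=q[(q[:,2]>34)&(q[:,2]<46)]; print("plate",circ(q[:,:2].astype(np.float32)))
  q=P[100:160,265:315].reshape(-1,3); q=q[(q[:,2]>72)&(q[:,2]<88)]; print("cup",circ(q[:,:2].astype(np.float32)))
  for n,(u0,u1,v0,v1) in dict(top=(184,212,243,272),side=(270,305,300,335)).items():
    z=np.load(f"{n}0.npz"); P=cloud(n,z["d"]); q=P[v0:v1,u0:u1].reshape(-1,3); q=q[(q[:,2]>44)&(q[:,2]<54)]; Hh=cv2.cvtColor(z["i"],cv2.COLOR_BGR2HSV)
    print("boss",n,circ(q[:,:2].astype(np.float32)),np.median(q,0).round(1),len(q))
  cv2.imwrite("pics/tray0.png",cv2.resize(np.hstack([np.load("top0.npz")["i"][215:320,140:260]]),None,fx=5,fy=5,interpolation=cv2.INTER_CUBIC))
E
python3 m0.py
```

```text
top red cap top z 143.5 [505.5 222.3  19.6] 307
  pad z 7.6 x [424.9 479.9] y [252.6 305.4] 176
top yellow cap top z 143.4 [510.4 334.1  19. ] 278
  pad z 7.4 x [482.9 539.1] y [306.6 411.4] 244
top blue cap top z 143.7 [451.4 277.9  19.6] 308
  pad z 11.1 x [480.4 853.3] y [194.2 353.7] 473
side red cap top z 143.1 [1401.4  -13.2  943.6] 230
side yellow cap top z 142.7 [511.2 335.5  19.5] 295
side blue cap top z 142.9 [452.7 278.9  19.7] 290
tray corners [[159, 227], [247, 236], [238, 309], [147, 299]] [[573.3, 379.4], [567.1, 174.4], [405.1, 178.1], [410.5, 384.5]]
mat black ((540.5084228515625, -12.93161392211914), (226.09693908691406, 96.34146881103516), 2.6133806705474854)
spot [ 548.2 -244.6   28.3] z 40.6
plate [ 547.4 -244.5   75.6]
cup [801.8  96.7  32.3]
boss top [511.4 278.1  14.4] [511.6 279.3  49.5] 116
boss side [489.  272.   40.6] [513.2 279.1  49.4] 135
```

View pics/tray0.png

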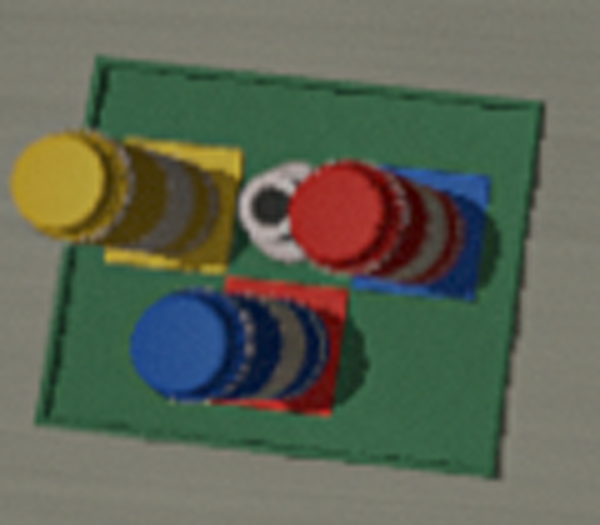

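The top picture crop confirms the layout: yellow can on yellow pad, blue on red pad, red on blue pad, boss between them. The heights agree too (caps ~143 mm, boss top ~49.5, spot 40.6). I'll start moving, taking the red can first.

Emit:
{"name": "send_rows", "arguments": {"rows": [[0, 0, 0, 0, 0, -0.072, 0], [0, 0, 0, 0, 0, -0.072, 0], [0, 0, 0, 0, 0, -0.072, 0], [0, 0, 0, 0, 0, -0.072, 0], [0, 0, 0, 0, 0, -0.072, 0], [0, 0, 0, 0, 0, -0.072, 0], [0, 0, 0, 0, 0, -0.072, 0], [0, 0, 0, 0, 0, -0.072, 0]]}}

```text
time: 0.77
position: [188.3, -542.9, 230.8]
tcp_rot: [-3.141, -0.001, 1.244]
contact_force: [-0.3, 0.2, -0.3]
grip_width: 85.3
grip_force: 0.0
```

Emit:
{"name": "send_rows", "arguments": {"rows": [[0, 0, 0, 0, 0, -0.0705, 0], [0, 0, 0, 0, 0, -0.0705, 0], [0, 0, 0, 0, 0, -0.0705, 0], [0.5, 0.8, 0, 0, 0, 0, 0], [0.5, 0.8, 0, 0, 0, 0, 0], [0.5, 0.8, 0, 0, 0, 0, 0], [0.5, 0.8, 0, 0, 0, 0, 0], [0.5, 0.8, 0, 0, 0, 0, 0]]}}

```text
time: 1.43
position: [349.3, -442.0, 230.9]
tcp_rot: [-3.141, -0.001, 1.57]
contact_force: [0.0, -0.4, 0.2]
grip_width: 85.5
grip_force: 0.0
```

Emit:
{"name": "send_rows", "arguments": {"rows": [[0.9, 0.45, 0, 0, 0, 0, 0], [0.9, 0.45, 0, 0, 0, 0, 0], [0.9, 0.45, 0, 0, 0, 0, 0], [0.9, 0.45, 0, 0, 0, 0, 0], [0.9, 0.45, 0, 0, 0, 0, 0], [0.9, 0.45, 0, 0, 0, 0, 0], [0.9, 0.45, 0, 0, 0, 0, 0], [0.9, 0.45, 0, 0, 0, 0, 0]]}}

```text
time: 2.1
position: [492.5, -153.3, 231.0]
tcp_rot: [-3.141, -0.0, 1.571]
contact_force: [0.7, -0.4, -0.2]
grip_width: 85.5
grip_force: 0.0
```

Emit:
{"name": "send_rows", "arguments": {"rows": [[0.95, 0.04, 0, 0, 0, 0, 0], [0.95, 0.04, 0, 0, 0, 0, 0], [0.95, 0.04, 0, 0, 0, 0, 0], [0.95, 0.04, 0, 0, 0, 0, 0], [0.95, 0.04, 0, 0, 0, 0, 0], [0.95, 0.04, 0, 0, 0, 0, 0], [0.95, 0.04, 0, 0, 0, 0, 0], [0.95, 0.04, 0, 0, 0, 0, 0]]}}

```text
time: 2.77
position: [504.5, 150.5, 231.0]
tcp_rot: [-3.141, 0.0, 1.571]
contact_force: [0.9, 0.2, -0.7]
grip_width: 85.6
grip_force: 0.0
```

Emit:
{"name": "send_rows", "arguments": {"rows": [[0.9, 0, 0, 0, 0, 0, 0], [0.88, 0, 0, 0, 0, 0, 0], [0, 0, 0.2, 0, 0, 0, 0], [0, 0, 0.2, 0, 0, 0, 0], [0, 0, 0.2, 0, 0, 0, 0], [0, 0, 0.2, 0, 0, 0, 0], [0, 0, 0.2, 0, 0, 0, 0], [0, 0, 0, 0, 0, 0, 0]]}}

```text
time: 3.43
position: [503.9, 218.1, 189.1]
tcp_rot: [-3.138, 0.002, 1.569]
contact_force: [-0.3, 0.0, -0.0]
grip_width: 85.4
grip_force: 0.0
```

```bash
python3 - <<'E'
from h import *
from m0 import *
s=robot.read_state(); print(s["position"],s["tcp_rot"])
i,d=robot.snapshot("top"); cv2.imwrite("pics/top1.png",i[200:330,130:270])
P=cloud("top",d)
E
```

```text
[503.87348819 218.13225392 189.06462064] [-3.13759280e+00  1.56205671e-03  1.56884280e+00]
```

Emit:
{"name": "send_rows", "arguments": {"rows": [[0.1, 0.04, 0, 0, 0, 0, 0], [0, 0, 0.6, 0, 0, 0, 0], [0, 0, 0.6, 0, 0, 0, 0], [0, 0, 0.6, 0, 0, 0, 0], [0, 0, 0.5, 0, 0, 0, 0], [0, 0, 0.3, 0, 0, 0, 0], [0, 0, 0, 0, 0, 0, 0], [0, 0, 0, 0, 0, 0, 0]]}}

```text
time: 4.15
position: [507.1, 223.9, 87.3]
tcp_rot: [-3.141, 0.0, 1.57]
contact_force: [-0.3, -0.3, -0.3]
grip_width: 85.4
grip_force: 0.0
```

Emit:
{"name": "send_rows", "arguments": {"rows": [[0, 0, 0, 0, 0, 0, 1], [0, 0, 0, 0, 0, 0, 1], [0, 0, 0, 0, 0, 0, 1], [0, 0, 0, 0, 0, 0, 1], [0, 0, 0, 0, 0, 0, 1], [0, 0, 0, 0, 0, 0, 1], [0, 0, 0, 0, 0, 0, 1], [0, 0, 0, 0, 0, 0, 1]]}}

```text
time: 4.82
position: [507.6, 224.3, 88.8]
tcp_rot: [3.139, -0.001, 1.571]
contact_force: [-0.8, 0.0, 6.0]
grip_width: 43.9
grip_force: 61.8
```

Emit:
{"name": "send_rows", "arguments": {"rows": [[0, 0, -0.3, 0, 0, 0, 1], [0, 0, -0.6, 0, 0, 0, 1], [0, 0, -0.6, 0, 0, 0, 1], [-0.4, -0.1, -0.6, 0, 0, 0, 1], [-0.8, -0.2, -0.3, 0, 0, 0, 1], [-0.8, -0.2, 0, 0, 0, 0, 1], [-0.8, -0.2, 0, 0, 0, 0, 1], [-0.8, -0.2, 0, 0, 0, 0, 1]]}}

```text
time: 5.48
position: [470.0, 78.8, 183.7]
tcp_rot: [3.141, 0.0, 1.572]
contact_force: [0.6, 0.1, -2.7]
grip_width: 43.7
grip_force: 61.7
```

Emit:
{"name": "send_rows", "arguments": {"rows": [[-0.8, -0.2, 0, 0, 0, 0, 1], [-0.8, -0.2, 0, 0, 0, 0, 1], [-0.5, -0.1, 0, 0, 0, 0, 1], [-0.2, 0, 0, 0, 0, 0, 1], [0, 0, 0.5, 0, 0, 0, 1], [0, 0, 0.5, 0, 0, 0, 1], [0, 0, 0, 0, 0, 0, 1], [0, 0, 0, 0, 0, 0, 1]]}}

```text
time: 6.15
position: [449.7, -11.6, 142.6]
tcp_rot: [-3.138, -0.001, 1.571]
contact_force: [-0.5, -0.2, -2.4]
grip_width: 44.0
grip_force: 61.8
```

Emit:
{"name": "send_rows", "arguments": {"rows": [[-0.1, 0.07, 0.3, 0, 0, 0, 1], [0, 0, 0.4, 0, 0, 0, 1], [0, 0, 0.4, 0, 0, 0, 1], [0, 0, 0.2, 0, 0, 0, 1], [0, 0, 0.1, 0, 0, 0, 1], [0, 0, 0.02, 0, 0, 0, 1], [0, 0, 0, 0, 0, 0, 1], [0, 0, 0, 0, 0, 0, 1]]}}

```text
time: 6.82
position: [454.4, -16.0, 87.3]
tcp_rot: [3.14, 0.0, 1.571]
contact_force: [-1.0, -0.3, -2.4]
grip_width: 43.2
grip_force: 62.0
```

Emit:
{"name": "send_rows", "arguments": {"rows": [[0, 0, 0.05, 0, 0, 0, 1], [0, 0, 0, 0, 0, 0, 1], [0, 0, 0, 0, 0, 0, 1], [0, 0, 0, 0, 0, 0, 0], [0, 0, 0, 0, 0, 0, 0], [0, 0, 0, 0, 0, 0, 0], [0, 0, 0, 0, 0, 0, 0], [0, 0, 0, 0, 0, 0, 0]]}}

```text
time: 7.48
position: [453.7, -16.1, 84.6]
tcp_rot: [3.141, 0.0, 1.571]
contact_force: [0.3, 0.4, 0.3]
grip_width: 85.5
grip_force: 0.0
```

Emit:
{"name": "send_rows", "arguments": {"rows": [[0, 0, 0, 0, 0, 0, 0], [0, 0, 0, 0, 0, 0, 0], [0, 0, 0, 0, 0, 0, 0], [0, 0, -0.3, 0, 0, 0, 0], [0, 0, -0.6, 0, 0, 0, 0], [0, 0, -0.7, 0, 0, 0, 0], [0, 0, -0.7, 0, 0, 0, 0], [0, 0, 0, 0, 0, 0, 0]]}}

```text
time: 8.15
position: [457.3, -16.5, 181.3]
tcp_rot: [3.132, 0.001, 1.571]
contact_force: [1.1, -0.6, 0.8]
grip_width: 85.3
grip_force: 0.0
```

Emit:
{"name": "send_rows", "arguments": {"rows": [[0.7, 0, 0, 0, 0, 0, 0], [0.95, 0, 0, 0, 0, 0, 0], [0.95, 0, 0, 0, 0, 0, 0], [0.95, 0, 0, 0, 0, 0, 0], [0.95, 0, 0, 0, 0, 0, 0], [0.95, 0, 0, 0, 0, 0, 0], [0.95, 0, 0, 0, 0, 0, 0], [0.9, 0, 0, 0, 0, 0, 0]]}}

```text
time: 8.82
position: [452.9, 277.9, 176.0]
tcp_rot: [-3.141, 0.0, 1.571]
contact_force: [-0.0, -0.8, -0.4]
grip_width: 85.4
grip_force: 0.0
```

Emit:
{"name": "send_rows", "arguments": {"rows": [[0, 0, 0, 0, 0, 0, 0], [0, 0, 0, 0, 0, 0, 0], [0, 0, 0, 0, 0, 0, 0], [0, 0, 0, 0, 0, 0, 0], [0, 0, 0, 0, 0, 0, 0], [0, 0, 0, 0, 0, 0, 0], [0, 0, 0, 0, 0, 0, 0], [0, 0, 0, 0, 0, 0, 0]]}}

```text
time: 9.48
position: [453.8, 275.2, 176.7]
tcp_rot: [3.141, -0.0, 1.57]
contact_force: [-0.1, -0.2, -0.1]
grip_width: 85.3
grip_force: 0.0
```

```bash
python3 - <<'E'
from h import *
from m0 import *
for n in ("top","side"):
    i,d=robot.snapshot(n); P=cloud(n,d); m,H=colmasks(i); Z=P[...,2]; cv2.imwrite(f"pics/{n}2.png",i)
    for c in m:
        cap=m[c]&(d>0)&(abs(Z-142)<8); q=P[cap]; q=q[(q[:,0]<650)&(abs(q[:,1])<400)]
        if len(q)>20:
            t=np.percentile(q[:,2],75); tp=q[abs(q[:,2]-t)<4][:,:2].astype(np.float32); print(n,c,round(float(t),1),circ(tp),len(tp))
print(robot.read_state()["position"])
E
```

```text
top red 139.2 [452.  -16.8  19.4] 321
top yellow 143.9 [509.7 348.6   9. ] 31
top blue 143.5 [451.5 278.1  19.5] 298
side red 138.7 [454.5 -17.3  20.5] 162
side yellow 142.7 [511.2 336.3  19.2] 287
side blue 142.9 [453.  279.4  19.6] 280
[453.70199355 275.51978695 176.61341935]
```

Emit:
{"name": "send_rows", "arguments": {"rows": [[0.08, -0.03, 0, 0, 0, 0, 0], [0, 0, 0.3, 0, 0, 0, 0], [0, 0, 0.5, 0, 0, 0, 0], [0, 0, 0.5, 0, 0, 0, 0], [0, 0, 0.5, 0, 0, 0, 0], [0, 0, 0.3, 0, 0, 0, 0], [0, 0, 0.1, 0, 0, 0, 0], [0, 0, 0, 0, 0, 0, 0]]}}

```text
time: 10.25
position: [451.6, 279.0, 87.4]
tcp_rot: [-3.139, 0.001, 1.571]
contact_force: [0.4, -1.0, 0.3]
grip_width: 85.5
grip_force: 0.0
```

Emit:
{"name": "send_rows", "arguments": {"rows": [[0, 0, 0, 0, 0, 0, 0], [0, 0, 0, 0, 0, 0, 1], [0, 0, 0, 0, 0, 0, 1], [0, 0, 0, 0, 0, 0, 1], [0, 0, 0, 0, 0, 0, 1], [0, 0, 0, 0, 0, 0, 1], [0, 0, 0, 0, 0, 0, 1], [0, 0, 0, 0, 0, 0, 1]]}}

```text
time: 10.92
position: [452.8, 279.4, 89.6]
tcp_rot: [3.14, -0.001, 1.571]
contact_force: [-1.2, -0.6, 5.3]
grip_width: 43.4
grip_force: 61.0
```

Emit:
{"name": "send_rows", "arguments": {"rows": [[0, 0, -0.3, 0, 0, 0, 1], [0, 0, -0.6, 0, 0, 0, 1], [0, 0, -0.6, 0, 0, 0, 1], [-0.4, 0, -0.6, 0, 0, 0, 1], [-0.8, 0.25, -0.3, 0, 0, 0, 1], [-0.8, 0.25, 0, 0, 0, 0, 1], [-0.8, 0.25, 0, 0, 0, 0, 1], [-0.8, 0.25, 0, 0, 0, 0, 1]]}}

```text
time: 11.58
position: [492.4, 133.9, 185.0]
tcp_rot: [3.141, -0.0, 1.572]
contact_force: [-0.2, -0.2, -2.4]
grip_width: 43.6
grip_force: 61.5
```

Emit:
{"name": "send_rows", "arguments": {"rows": [[-0.8, 0.25, 0, 0, 0, 0, 1], [-0.8, 0.25, 0, 0, 0, 0, 1], [-0.8, 0.25, 0, 0, 0, 0, 1], [-0.8, 0.25, 0, 0, 0, 0, 1], [-0.5, 0.2, 0, 0, 0, 0, 1], [0, 0, 0, 0, 0, 0, 1], [0, 0, 0, 0, 0, 0, 1], [0, 0, 0, 0, 0, 0, 1]]}}

```text
time: 12.25
position: [539.6, -12.5, 184.2]
tcp_rot: [-3.14, -0.001, 1.57]
contact_force: [-0.2, 0.0, -1.9]
grip_width: 44.0
grip_force: 61.5
```

Emit:
{"name": "send_rows", "arguments": {"rows": [[0, 0, 0.3, 0, 0, 0, 1], [0, 0, 0.6, 0, 0, 0, 1], [0, 0, 0.6, 0, 0, 0, 1], [0, 0, 0.5, 0, 0, 0, 1], [0, 0, 0.3, 0, 0, 0, 1], [0, 0, 0.1, 0, 0, 0, 1], [0, 0, 0, 0, 0, 0, 1], [0, 0, 0, 0, 0, 0, 1]]}}

```text
time: 12.92
position: [540.5, -12.0, 88.9]
tcp_rot: [3.141, -0.0, 1.572]
contact_force: [-1.3, 0.0, -2.9]
grip_width: 43.4
grip_force: 61.5
```

Emit:
{"name": "send_rows", "arguments": {"rows": [[0, 0, 0.06, 0, 0, 0, 1], [0, 0, 0.03, 0, 0, 0, 1], [0, 0, 0, 0, 0, 0, 1], [0, 0, 0, 0, 0, 0, 1], [0, 0, 0, 0, 0, 0, 0], [0, 0, 0, 0, 0, 0, 0], [0, 0, 0, 0, 0, 0, 0], [0, 0, 0, 0, 0, 0, 0]]}}

```text
time: 13.58
position: [540.5, -13.0, 85.1]
tcp_rot: [3.141, 0.0, 1.571]
contact_force: [0.4, 0.1, 0.2]
grip_width: 84.9
grip_force: 0.0
```

Emit:
{"name": "send_rows", "arguments": {"rows": [[0, 0, 0, 0, 0, 0, 0], [0, 0, 0, 0, 0, 0, 0], [0, 0, -0.3, 0, 0, 0, 0], [0, 0, -0.6, 0, 0, 0, 0], [0, 0, -0.7, 0, 0, 0, 0], [0, 0, -0.7, 0, 0, 0, 0], [0, 0, 0, 0, 0, 0, 0], [0, 0, 0, 0, 0, 0, 0]]}}

```text
time: 14.25
position: [541.8, -13.0, 178.8]
tcp_rot: [3.137, 0.0, 1.571]
contact_force: [0.3, -0.5, -0.6]
grip_width: 85.5
grip_force: 0.0
```

Emit:
{"name": "send_rows", "arguments": {"rows": [[0.6, 0, 0, 0, 0, 0, 0], [0.95, -0.1, 0, 0, 0, 0, 0], [0.95, -0.1, 0, 0, 0, 0, 0], [0.95, -0.1, 0, 0, 0, 0, 0], [0.95, -0.1, 0, 0, 0, 0, 0], [0.95, -0.1, 0, 0, 0, 0, 0], [0.95, -0.1, 0, 0, 0, 0, 0], [0.95, -0.1, 0, 0, 0, 0, 0]]}}

```text
time: 14.92
position: [510.7, 278.4, 175.1]
tcp_rot: [-3.139, 0.001, 1.571]
contact_force: [1.0, -0.5, -0.0]
grip_width: 85.4
grip_force: 0.0
```

Emit:
{"name": "send_rows", "arguments": {"rows": [[0.9, 0, 0, 0, 0, 0, 0], [0.5, 0, 0, 0, 0, 0, 0], [0, 0, 0, 0, 0, 0, 0], [0, 0, 0, 0, 0, 0, 0], [0, 0, 0, 0, 0, 0, 0], [0, 0, 0, 0, 0, 0, 0], [0, 0, 0, 0, 0, 0, 0], [0, 0, 0, 0, 0, 0, 0]]}}

```text
time: 15.58
position: [512.5, 331.9, 176.9]
tcp_rot: [-3.141, 0.0, 1.569]
contact_force: [0.6, 0.2, 0.2]
grip_width: 85.4
grip_force: 0.0
```

Emit:
{"name": "send_rows", "arguments": {"rows": [[0.08, -0.04, 0, 0, 0, 0, 0], [0, 0, 0.3, 0, 0, 0, 0], [0, 0, 0.5, 0, 0, 0, 0], [0, 0, 0.5, 0, 0, 0, 0], [0, 0, 0.5, 0, 0, 0, 0], [0, 0, 0.3, 0, 0, 0, 0], [0, 0, 0.1, 0, 0, 0, 0], [0, 0, 0, 0, 0, 0, 0]]}}

```text
time: 16.25
position: [510.0, 335.7, 87.8]
tcp_rot: [-3.139, 0.001, 1.57]
contact_force: [0.6, 0.9, -0.1]
grip_width: 85.4
grip_force: 0.0
```

Emit:
{"name": "send_rows", "arguments": {"rows": [[0, 0, 0, 0, 0, 0, 0], [0, 0, 0, 0, 0, 0, 1], [0, 0, 0, 0, 0, 0, 1], [0, 0, 0, 0, 0, 0, 1], [0, 0, 0, 0, 0, 0, 1], [0, 0, 0, 0, 0, 0, 1], [0, 0, 0, 0, 0, 0, 1], [0, 0, 0, 0, 0, 0, 1]]}}

```text
time: 16.92
position: [511.6, 336.8, 90.2]
tcp_rot: [3.139, -0.001, 1.571]
contact_force: [-0.3, 0.6, 5.7]
grip_width: 43.5
grip_force: 61.6
```

Emit:
{"name": "send_rows", "arguments": {"rows": [[0, 0, -0.3, 0, 0, 0, 1], [0, 0, -0.6, 0, 0, 0, 1], [0, 0, -0.6, 0, 0, 0, 1], [0, 0.3, -0.6, 0, 0, 0, 1], [-0.4, 0.3, -0.3, 0, 0, 0, 1], [-0.8, 0.3, 0, 0, 0, 0, 1], [-0.8, 0.3, 0, 0, 0, 0, 1], [-0.8, 0.3, 0, 0, 0, 0, 1]]}}

```text
time: 17.58
position: [570.5, 223.4, 184.7]
tcp_rot: [-3.141, 0.0, 1.572]
contact_force: [1.0, -0.4, -3.3]
grip_width: 43.8
grip_force: 61.7
```

Emit:
{"name": "send_rows", "arguments": {"rows": [[-0.8, 0.3, 0, 0, 0, 0, 1], [-0.8, 0.3, 0, 0, 0, 0, 1], [-0.8, 0.3, 0, 0, 0, 0, 1], [-0.8, 0.3, 0, 0, 0, 0, 1], [-0.8, 0.2, 0, 0, 0, 0, 1], [-0.8, 0, 0, 0, 0, 0, 1], [-0.8, 0, 0, 0, 0, 0, 1], [-0.2, 0, 0, 0, 0, 0, 1]]}}

```text
time: 18.25
position: [626.0, -12.8, 183.9]
tcp_rot: [-3.14, 0.003, 1.568]
contact_force: [0.4, -0.6, -2.7]
grip_width: 43.8
grip_force: 61.8
```

Emit:
{"name": "send_rows", "arguments": {"rows": [[0, 0, 0, 0, 0, 0, 1], [0, 0, 0.3, 0, 0, 0, 1], [0, 0, 0.5, 0, 0, 0, 1], [0, 0, 0.5, 0, 0, 0, 1], [0, 0, 0.3, 0, 0, 0, 1], [0, 0, 0, 0, 0, 0, 1], [0, 0, 0, 0, 0, 0, 1], [0, 0, 0, 0, 0, 0, 1]]}}

```text
time: 18.92
position: [627.3, -6.7, 121.5]
tcp_rot: [3.141, -0.0, 1.572]
contact_force: [0.0, -0.2, -3.4]
grip_width: 43.6
grip_force: 61.7
```

Emit:
{"name": "send_rows", "arguments": {"rows": [[-0.05, 0.03, 0.3, 0, 0, 0, 1], [0, 0, 0.3, 0, 0, 0, 1], [0, 0, 0.15, 0, 0, 0, 1], [0, 0, 0.07, 0, 0, 0, 1], [0, 0, 0.03, 0, 0, 0, 1], [0, 0, 0, 0, 0, 0, 1], [0, 0, 0, 0, 0, 0, 1], [0, 0, 0, 0, 0, 0, 1]]}}

```text
time: 19.58
position: [628.5, -9.7, 87.5]
tcp_rot: [3.14, 0.0, 1.571]
contact_force: [-0.4, -0.8, -2.1]
grip_width: 44.2
grip_force: 61.8
```

Emit:
{"name": "send_rows", "arguments": {"rows": [[0, 0, 0.05, 0, 0, 0, 1], [0, 0, 0, 0, 0, 0, 1], [0, 0, 0, 0, 0, 0, 1], [0, 0, 0, 0, 0, 0, 0], [0, 0, 0, 0, 0, 0, 0], [0, 0, 0, 0, 0, 0, 0], [0, 0, 0, 0, 0, 0, 0], [0, 0, 0, 0, 0, 0, 0]]}}

```text
time: 20.25
position: [627.9, -9.7, 84.7]
tcp_rot: [-3.141, -0.0, 1.571]
contact_force: [-0.1, 0.4, 0.6]
grip_width: 85.7
grip_force: 0.0
```

Emit:
{"name": "send_rows", "arguments": {"rows": [[0, 0, 0, 0, 0, 0, 0], [0, 0, -0.3, 0, 0, 0, 0], [0, 0, -0.6, 0, 0, 0, 0], [0, 0, -0.7, 0, 0, 0, 0], [0, 0, -0.7, 0, 0, 0, 0], [0, 0, 0, 0, 0, 0, 0], [0, 0, 0, 0, 0, 0, 0], [0, 0, 0, 0, 0, 0, 0]]}}

```text
time: 20.92
position: [627.5, -9.6, 176.6]
tcp_rot: [-3.141, -0.0, 1.571]
contact_force: [0.2, -0.0, -0.1]
grip_width: 85.5
grip_force: 0.0
```

```bash
cat > m1.py <<'E'
from h import *
from m0 import *
def pads(n):
    i,d=robot.snapshot(n); P=cloud(n,d); m,H=colmasks(i); Z=P[...,2]; cv2.imwrite(f"pics/{n}_{robot.read_state()['time']:.0f}.png",i)
    roi=(d>0)&(P[...,0]>400)&(P[...,0]<580)&(P[...,1]>170)&(P[...,1]<390)
    for c in m:
        cap=m[c]&(d>0)&(abs(Z-142)<8); q=P[cap]; q=q[(q[:,0]<700)&(abs(q[:,1])<400)]
        if len(q)>20:
            t=np.percentile(q[:,2],75); tp=q[abs(q[:,2]-t)<4][:,:2].astype(np.float32); print(n,c,round(float(t),1),circ(tp),len(tp))
        pm=cv2.morphologyEx((m[c]&roi&(Z<16)).astype(np.uint8),cv2.MORPH_OPEN,np.ones((3,3)))
        if pm.sum()>100:
            w=onplane(n,big(pm)[0].reshape(-1,2),7)[:,:2].astype(np.float32); r=cv2.minAreaRect(w); print("  pad",np.round(r[0],1),np.round(r[1],1),round(r[2],1),"z",np.median(Z[pm>0]).round(1))
    q=P[roi&(Z>44)&(Z<54)]
    if len(q)>10: print("boss",circ(q[:,:2].astype(np.float32)),np.median(q[:,2]).round(1))
if __name__=="__main__":
    for n in ("top","side"): pads(n)
    print(robot.read_state()["position"])
E
python3 m1.py
```

```text
top red 139.3 [459.7 -17.   16.5] 89
  pad [452.3 280.3] [55.3 55.1] 88.4 z 7.8
  pad [511.  335.3] [57.2 56.3] 88.0 z 7.4
top blue 139.1 [539.8 -13.3  19.3] 303
  pad [507.4 224.7] [50.8 55.6] 87.1 z 7.6
boss [511.2 277.8  14.3] 49.6
side red 138.8 [455.3 -15.8  20.3] 159
  pad [454.5 280.9] [56.2 55.7] 87.9 z 7.2
side yellow 139.0 [627.2 -10.7  19.8] 119
  pad [513.1 336. ] [57.5 57.4] 88.0 z 7.0
side blue 138.9 [542.2 -12.4  19.8] 135
  pad [509.7 222.1] [56.7 56.4] 87.3 z 7.2
boss [514.3 278.3  14.6] 49.3
[626.76614448  -9.55434237 175.3700781 ]
```

Emit:
{"name": "send_rows", "arguments": {"rows": [[0.6, -0.2, 0, 0, 0, 0, 0], [0.85, -0.38, 0, 0, 0, 0, 0], [0.85, -0.38, 0, 0, 0, 0, 0], [0.85, -0.38, 0, 0, 0, 0, 0], [0.85, -0.38, 0, 0, 0, 0, 0], [0.85, -0.38, 0, 0, 0, 0, 0], [0.85, -0.38, 0, 0, 0, 0, 0], [0.85, -0.38, 0, 0, 0, 0, 0]]}}

```text
time: 21.68
position: [511.7, 253.4, 175.4]
tcp_rot: [-3.139, 0.001, 1.571]
contact_force: [0.1, 1.3, -0.7]
grip_width: 85.7
grip_force: 0.0
```

Emit:
{"name": "send_rows", "arguments": {"rows": [[0.6, 0, 0, 0, 0, 0, 0], [0.05, 0, 0.5, 0, 0, 0, 0], [0, 0, 0.7, 0, 0, 0, 0], [0, 0, 0.7, 0, 0, 0, 0], [0, 0, 0.5, 0, 0, 0, 0], [0, 0, 0.3, 0, 0, 0, 0], [0, 0, 0, 0, 0, 0, 0], [0, 0, 0, 0, 0, 0, 0]]}}

```text
time: 22.35
position: [512.3, 277.7, 67.1]
tcp_rot: [-3.138, 0.002, 1.571]
contact_force: [-0.5, 0.2, 0.3]
grip_width: 85.0
grip_force: 0.0
```

Emit:
{"name": "send_rows", "arguments": {"rows": [[0, 0, 0, 0, 0, 0, 0], [0, 0, 0, 0, 0, 0, 0], [0, 0, 0, 0, 0, 0, 0], [0, 0, 0, 0, 0, 0, 0], [0, 0, 0, 0, 0, 0, 0], [0, 0, 0, 0, 0, 0, 0], [0, 0, 0, 0, 0, 0, 0], [0, 0, 0, 0, 0, 0, 0]]}}

```text
time: 23.02
position: [513.6, 278.3, 69.1]
tcp_rot: [3.141, -0.0, 1.571]
contact_force: [-0.5, 1.0, -0.3]
grip_width: 85.7
grip_force: 0.0
```

Emit:
{"name": "send_rows", "arguments": {"rows": [[0, 0, 0.3, 0, 0, 0, 0], [0, 0, 0.4, 0, 0, 0, 0], [0, 0, 0.35, 0, 0, 0, 0], [0, 0, 0.2, 0, 0, 0, 0], [0, 0, 0.05, 0, 0, 0, 0], [0, 0, 0, 0, 0, 0, 0], [0, 0, 0, 0, 0, 0, 0], [0, 0, 0, 0, 0, 0, 0]]}}

```text
time: 23.68
position: [514.2, 278.6, 17.6]
tcp_rot: [3.14, -0.001, 1.571]
contact_force: [0.6, 0.8, -0.4]
grip_width: 85.5
grip_force: 0.0
```

Emit:
{"name": "send_rows", "arguments": {"rows": [[0, 0, 0, 0, 0, 0, 1], [0, 0, 0, 0, 0, 0, 1], [0, 0, 0, 0, 0, 0, 1], [0, 0, 0, 0, 0, 0, 1], [0, 0, 0, 0, 0, 0, 1], [0, 0, 0, 0, 0, 0, 1], [0, 0, 0, 0, 0, 0, 1], [0, 0, 0, 0, 0, 0, 1]]}}

```text
time: 24.35
position: [513.8, 278.5, 17.4]
tcp_rot: [3.141, -0.0, 1.571]
contact_force: [-0.8, -0.0, 5.6]
grip_width: 26.2
grip_force: 59.0
```

Emit:
{"name": "send_rows", "arguments": {"rows": [[0, 0, 0, 0, 0, 0, 1], [0, 0, 0, 0, 0, 0, 1], [0, 0, 0, 0, 0, 0, 1], [0, 0, 0, 0, 0, 0, 1], [0, 0, 0, 0, 0, 0, 1], [0, 0, 0, 0, 0, 0, 1], [0, 0, 0, 0, 0, 0, 1], [0, 0, 0, 0, 0, 0, 1]]}}

```text
time: 25.02
position: [513.8, 278.4, 17.4]
tcp_rot: [3.141, -0.0, 1.571]
contact_force: [-0.1, 0.4, 5.0]
grip_width: 26.0
grip_force: 59.0
```

Emit:
{"name": "send_rows", "arguments": {"rows": [[0, 0, -0.3, 0, 0, 0, 1], [0, 0, -0.7, 0, 0, 0, 1], [0, 0, -0.8, 0, 0, 0, 1], [0, 0, -0.8, 0, 0, 0, 1], [0, 0, -0.8, 0, 0, 0, 1], [0, 0, -0.8, 0, 0, 0, 1], [0, 0, -0.6, 0, 0, 0, 1], [-0.4, 0, 0, 0, 0, 0, 1]]}}

```text
time: 25.68
position: [517.0, 265.8, 214.4]
tcp_rot: [3.131, -0.006, 1.573]
contact_force: [1.1, -0.1, -1.5]
grip_width: 26.0
grip_force: 59.2
```

Emit:
{"name": "send_rows", "arguments": {"rows": [[-0.85, 0.06, 0, 0, 0, 0, 1], [-0.85, 0.06, 0, 0, 0, 0, 1], [-0.85, 0.06, 0, 0, 0, 0, 1], [-0.85, 0.06, 0, 0, 0, 0, 1], [-0.85, 0.06, 0, 0, 0, 0, 1], [-0.85, 0.06, 0, 0, 0, 0, 1], [-0.85, 0.06, 0, 0, 0, 0, 1], [-0.85, 0.06, 0, 0, 0, 0, 1]]}}

```text
time: 26.35
position: [531.9, -11.2, 208.1]
tcp_rot: [-3.14, -0.0, 1.571]
contact_force: [0.0, 0.2, -2.3]
grip_width: 26.3
grip_force: 59.2
```

Emit:
{"name": "send_rows", "arguments": {"rows": [[-0.85, 0.06, 0, 0, 0, 0, 1], [-0.85, 0.06, 0, 0, 0, 0, 1], [-0.85, 0.06, 0, 0, 0, 0, 1], [-0.85, 0.06, 0, 0, 0, 0, 1], [-0.85, 0.06, 0, 0, 0, 0, 1], [-0.85, 0.06, 0, 0, 0, 0, 1], [-0.7, 0.06, 0, 0, 0, 0, 1], [0, 0, 0, 0, 0, 0, 1]]}}

```text
time: 27.02
position: [549.9, -247.7, 207.8]
tcp_rot: [-3.142, 0.004, 1.567]
contact_force: [0.4, -0.1, -1.6]
grip_width: 26.4
grip_force: 59.2
```

Emit:
{"name": "send_rows", "arguments": {"rows": [[0, 0, 0, 0, 0, 0, 1], [0, 0, 0.4, 0, 0, 0, 1], [0, 0, 0.7, 0, 0, 0, 1], [0, 0, 0.7, 0, 0, 0, 1], [0, 0, 0.5, 0, 0, 0, 1], [0, 0, 0.2, 0, 0, 0, 1], [0, 0, 0, 0, 0, 0, 1], [0, 0, 0, 0, 0, 0, 1]]}}

```text
time: 27.68
position: [549.6, -240.8, 108.9]
tcp_rot: [-3.141, -0.001, 1.572]
contact_force: [-0.0, -0.3, -1.7]
grip_width: 26.4
grip_force: 59.3
```

```bash
python3 - <<'E'
from h import *
from m0 import *
z=np.load("side0.npz"); i=z["i"]; H=cv2.cvtColor(i,cv2.COLOR_BGR2HSV).astype(int)
o=(H[...,0]<18)&(H[...,1]>150)&(H[...,2]>80); o[:165]=0;o[200:]=0;o[:,:365]=0;o[:,425:]=0
print("spot side",circ(onplane("side",big(o)[0].reshape(-1,2),40)[:,:2].astype(np.float32)))
print(robot.read_state()["position"])
E
```

```text
spot side [ 551.2 -245.1   28.6]
[ 549.61600406 -240.82615675  108.93128473]
```

Emit:
{"name": "send_rows", "arguments": {"rows": [[-0.1, 0, 0, 0, 0, 0, 1], [0, 0, 0.3, 0, 0, 0, 1], [0, 0, 0.4, 0, 0, 0, 1], [0, 0, 0.4, 0, 0, 0, 1], [0, 0, 0.2, 0, 0, 0, 1], [0, 0, 0.03, 0, 0, 0, 1], [0, 0, 0, 0, 0, 0, 1], [0, 0, 0, 0, 0, 0, 1]]}}

```text
time: 28.35
position: [550.5, -246.2, 56.9]
tcp_rot: [3.14, 0.001, 1.571]
contact_force: [0.2, 0.5, -1.9]
grip_width: 25.8
grip_force: 59.3
```

Emit:
{"name": "send_rows", "arguments": {"rows": [[0, 0, 0.02, 0, 0, 0, 1], [0, 0, 0, 0, 0, 0, 1], [0, 0, 0, 0, 0, 0, 1], [0, 0, 0, 0, 0, 0, 1], [0, 0, 0, 0, 0, 0, 1], [0, 0, 0, 0, 0, 0, 1], [0, 0, 0, 0, 0, 0, 1], [0, 0, 0, 0, 0, 0, 1]]}}

```text
time: 29.02
position: [549.5, -245.7, 54.9]
tcp_rot: [-3.141, -0.0, 1.571]
contact_force: [-0.2, -0.4, -1.9]
grip_width: 26.3
grip_force: 59.3
```

Still airborne (−1.9 N load); one more small step, then release.

Emit:
{"name": "send_rows", "arguments": {"rows": [[0, 0, 0.03, 0, 0, 0, 1], [0, 0, 0.02, 0, 0, 0, 1], [0, 0, 0, 0, 0, 0, 1], [0, 0, 0, 0, 0, 0, 1], [0, 0, 0, 0, 0, 0, 1], [0, 0, 0, 0, 0, 0, 1], [0, 0, 0, 0, 0, 0, 1], [0, 0, 0, 0, 0, 0, 1]]}}

```text
time: 29.68
position: [549.6, -245.7, 53.3]
tcp_rot: [3.141, 0.0, 1.571]
contact_force: [-1.5, 1.4, 5.3]
grip_width: 26.3
grip_force: 59.9
```

Emit:
{"name": "send_rows", "arguments": {"rows": [[0, 0, 0, 0, 0, 0, 0], [0, 0, 0, 0, 0, 0, 0], [0, 0, 0, 0, 0, 0, 0], [0, 0, 0, 0, 0, 0, 0], [0, 0, 0, 0, 0, 0, 0], [0, 0, 0, 0, 0, 0, 0], [0, 0, 0, 0, 0, 0, 0], [0, 0, 0, 0, 0, 0, 0]]}}

```text
time: 30.35
position: [549.6, -245.7, 52.8]
tcp_rot: [-3.142, -0.0, 1.571]
contact_force: [-0.1, 0.5, -0.2]
grip_width: 85.5
grip_force: 0.0
```

Emit:
{"name": "send_rows", "arguments": {"rows": [[0, 0, -0.3, 0, 0, 0, 0], [0, 0, -0.7, 0, 0, 0, 0], [0, 0, -0.8, 0, 0, 0, 0], [0, 0, -0.8, 0, 0, 0, 0], [0, 0, -0.7, 0, 0, 0, 0], [0, 0, 0, 0, 0, 0, 0], [0, 0, 0, 0, 0, 0, 0], [0, 0, 0, 0, 0, 0, 0]]}}

```text
time: 31.02
position: [549.1, -245.4, 184.6]
tcp_rot: [-3.141, -0.0, 1.571]
contact_force: [-0.9, -0.9, 0.2]
grip_width: 85.3
grip_force: 0.0
```

```bash
cat > m2.py <<'E'
from h import *
from m0 import *
for n in ("top","side"):
    i,d=robot.snapshot(n); P=cloud(n,d); Z=P[...,2]; cv2.imwrite(f"pics/boss_{n}.png",i)
    r=(d>0)&(abs(P[...,0]-549)<60)&(abs(P[...,1]+245)<60)&(Z>79)&(Z<92); q=P[r]; print(n,circ(q[:,:2].astype(np.float32)),np.median(q[:,2]).round(1),len(q))
print(robot.read_state()["position"])
E
python3 m2.py; python3 m1.py
```

```text
top [ 548.5 -245.    14.1] 85.7 148
side [ 551.6 -245.1   14.8] 84.7 62
[ 548.43583243 -245.08023654  183.31754905]
top red 139.3 [452.  -16.8  19.4] 318
  pad [452.2 280.2] [55.3 55.4] 88.4 z 7.8
top yellow 139.4 [628.1 -10.9  18.9] 276
  pad [511.  335.3] [57.2 56.3] 88.0 z 7.6
top blue 139.4 [539.6 -13.4  19.2] 295
  pad [507.5 221.7] [56.3 55.7] 88.0 z 7.4
side red 138.7 [453.9 -16.2  19.5] 159
  pad [454.6 280.7] [56.1 55.9] 88.5 z 7.2
side yellow 138.9 [629.5 -10.5  19.5] 124
  pad [513.1 335.9] [57.3 57.4] 88.0 z 6.9
side blue 139.1 [542.  -11.2  19.2] 135
  pad [509.5 222.4] [57.1 57.1] 87.8 z 7.1
[ 548.60399088 -245.18215817  183.21315865]
```

View pics/boss_side.png

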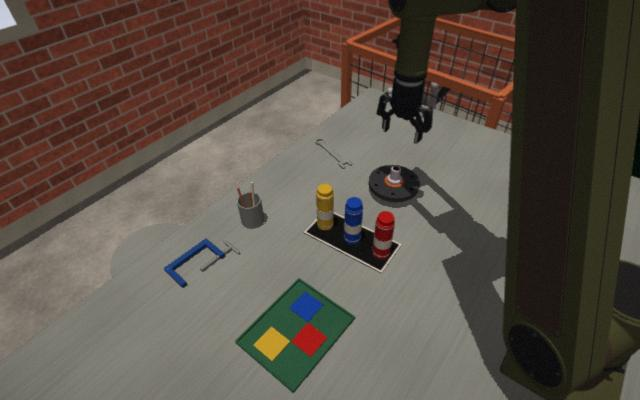

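The side view shows the boss upright on the orange spot (395,176) and the three cans upright on the mat (325/354/384, 190–240), with the tray empty. Now the cans go back, yellow first.

Emit:
{"name": "send_rows", "arguments": {"rows": [[0.5, 0.2, 0, 0, 0, 0, 0], [0.8, 0.3, 0, 0, 0, 0, 0], [0.8, 0.3, 0, 0, 0, 0, 0], [0.8, 0.3, 0, 0, 0, 0, 0], [0.8, 0.3, 0, 0, 0, 0, 0], [0.8, 0.3, 0, 0, 0, 0, 0], [0.8, 0.2, 0, 0, 0, 0, 0], [0.57, 0.1, 0, 0, 0, 0, 0]]}}

```text
time: 31.88
position: [630.0, -7.9, 183.5]
tcp_rot: [-3.14, -0.001, 1.572]
contact_force: [-0.2, 0.1, -0.3]
grip_width: 85.4
grip_force: 0.0
```

Emit:
{"name": "send_rows", "arguments": {"rows": [[0, 0, 0, 0, 0, 0, 0], [0, 0, 0, 0, 0, 0, 0], [0, 0, 0, 0, 0, 0, 0], [0, 0, 0, 0, 0, 0, 0], [0, 0, 0, 0, 0, 0, 0], [0, 0, 0, 0, 0, 0, 0], [0, 0, 0, 0, 0, 0, 0], [0, 0, 0, 0, 0, 0, 0]]}}

```text
time: 32.55
position: [629.5, -11.6, 185.0]
tcp_rot: [3.141, 0.0, 1.57]
contact_force: [-0.1, -0.4, -0.5]
grip_width: 85.6
grip_force: 0.0
```

Down 100 mm, then grip.

Emit:
{"name": "send_rows", "arguments": {"rows": [[0, 0, 0.3, 0, 0, 0, 0], [0, 0, 0.6, 0, 0, 0, 0], [0, 0, 0.6, 0, 0, 0, 0], [0, 0, 0.6, 0, 0, 0, 0], [0, 0, 0.3, 0, 0, 0, 0], [0, 0, 0.05, 0, 0, 0, 0], [0, 0, 0, 0, 0, 0, 0], [0, 0, 0, 0, 0, 0, 0]]}}

```text
time: 33.22
position: [630.3, -11.0, 87.7]
tcp_rot: [3.14, 0.0, 1.571]
contact_force: [-0.0, 0.4, -0.2]
grip_width: 85.2
grip_force: 0.0
```

Emit:
{"name": "send_rows", "arguments": {"rows": [[0, 0, 0, 0, 0, 0, 0], [0, 0, 0, 0, 0, 0, 1], [0, 0, 0, 0, 0, 0, 1], [0, 0, 0, 0, 0, 0, 1], [0, 0, 0, 0, 0, 0, 1], [0, 0, 0, 0, 0, 0, 1], [0, 0, 0, 0, 0, 0, 1], [0, 0, 0, 0, 0, 0, 1]]}}

```text
time: 33.88
position: [629.8, -10.9, 88.0]
tcp_rot: [3.141, 0.0, 1.571]
contact_force: [-1.6, -0.7, 5.9]
grip_width: 43.7
grip_force: 60.8
```

Emit:
{"name": "send_rows", "arguments": {"rows": [[0, 0, -0.3, 0, 0, 0, 1], [0, 0, -0.6, 0, 0, 0, 1], [0, 0, -0.6, 0, 0, 0, 1], [0.3, 0, -0.6, 0, 0, 0, 1], [0.8, -0.3, -0.3, 0, 0, 0, 1], [0.8, -0.3, 0, 0, 0, 0, 1], [0.8, -0.3, 0, 0, 0, 0, 1], [0.8, -0.3, 0, 0, 0, 0, 1]]}}

```text
time: 34.55
position: [580.6, 130.1, 182.8]
tcp_rot: [-3.141, -0.0, 1.57]
contact_force: [1.0, 0.3, -2.5]
grip_width: 43.6
grip_force: 61.7
```

Emit:
{"name": "send_rows", "arguments": {"rows": [[0.8, -0.3, 0, 0, 0, 0, 1], [0.8, -0.3, 0, 0, 0, 0, 1], [0.8, -0.3, 0, 0, 0, 0, 1], [0.8, -0.3, 0, 0, 0, 0, 1], [0.8, -0.3, 0, 0, 0, 0, 1], [0.8, -0.2, 0, 0, 0, 0, 1], [0.36, -0.03, 0, 0, 0, 0, 1], [0, 0, 0, 0, 0, 0, 1]]}}

```text
time: 35.22
position: [511.4, 339.1, 182.4]
tcp_rot: [-3.141, -0.002, 1.575]
contact_force: [0.7, 0.2, -2.7]
grip_width: 44.0
grip_force: 61.7
```

Emit:
{"name": "send_rows", "arguments": {"rows": [[0, 0, 0, 0, 0, 0, 1], [0, 0, 0.3, 0, 0, 0, 1], [0, 0, 0.5, 0, 0, 0, 1], [0, 0, 0.5, 0, 0, 0, 1], [0, 0, 0.3, 0, 0, 0, 1], [0, 0, 0, 0, 0, 0, 1], [0, 0, 0, 0, 0, 0, 1], [0, 0, 0, 0, 0, 0, 1]]}}

```text
time: 35.88
position: [513.3, 334.8, 119.6]
tcp_rot: [3.141, -0.0, 1.57]
contact_force: [-0.3, -0.3, -2.6]
grip_width: 43.4
grip_force: 61.7
```

Emit:
{"name": "send_rows", "arguments": {"rows": [[0.02, -0.02, 0.2, 0, 0, 0, 1], [0, 0, 0.25, 0, 0, 0, 1], [0, 0, 0.15, 0, 0, 0, 1], [0, 0, 0.06, 0, 0, 0, 1], [0, 0, 0, 0, 0, 0, 1], [0, 0, 0, 0, 0, 0, 1], [0, 0, 0, 0, 0, 0, 1], [0, 0, 0, 0, 0, 0, 1]]}}

```text
time: 36.55
position: [511.5, 336.4, 92.4]
tcp_rot: [-3.141, 0.0, 1.571]
contact_force: [-0.7, -0.2, -2.7]
grip_width: 43.6
grip_force: 61.8
```

Emit:
{"name": "send_rows", "arguments": {"rows": [[0, 0, 0.03, 0, 0, 0, 1], [0, 0, 0, 0, 0, 0, 1], [0, 0, 0, 0, 0, 0, 1], [0, 0, 0, 0, 0, 0, 1], [0, 0, 0, 0, 0, 0, 1], [0, 0, 0, 0, 0, 0, 1], [0, 0, 0, 0, 0, 0, 1], [0, 0, 0, 0, 0, 0, 1]]}}

```text
time: 37.22
position: [511.7, 336.5, 92.0]
tcp_rot: [3.141, -0.001, 1.571]
contact_force: [-1.9, -0.1, 5.0]
grip_width: 43.6
grip_force: 62.3
```

Contact (load gone to +5 N): release, lift, and go to the red can at (453,−16.5).

Emit:
{"name": "send_rows", "arguments": {"rows": [[0, 0, 0, 0, 0, 0, 0], [0, 0, 0, 0, 0, 0, 0], [0, 0, 0, 0, 0, 0, 0], [0, 0, 0, 0, 0, 0, 0], [0, 0, 0, 0, 0, 0, 0], [0, 0, 0, 0, 0, 0, 0], [0, 0, 0, 0, 0, 0, 0], [0, 0, 0, 0, 0, 0, 0]]}}

```text
time: 37.88
position: [511.6, 336.3, 91.3]
tcp_rot: [-3.142, 0.0, 1.571]
contact_force: [0.1, -0.6, 0.4]
grip_width: 85.4
grip_force: 0.0
```

Emit:
{"name": "send_rows", "arguments": {"rows": [[0, 0, -0.3, 0, 0, 0, 0], [0, 0, -0.6, 0, 0, 0, 0], [0, 0, -0.7, 0, 0, 0, 0], [0, 0, -0.7, 0, 0, 0, 0], [-0.5, -0.1, 0, 0, 0, 0, 0], [-0.9, -0.15, 0, 0, 0, 0, 0], [-0.9, -0.15, 0, 0, 0, 0, 0], [-0.9, -0.15, 0, 0, 0, 0, 0]]}}

```text
time: 38.55
position: [489.1, 207.4, 183.6]
tcp_rot: [3.141, -0.0, 1.572]
contact_force: [-0.2, -1.1, 0.5]
grip_width: 85.5
grip_force: 0.0
```

Emit:
{"name": "send_rows", "arguments": {"rows": [[-0.9, -0.15, 0, 0, 0, 0, 0], [-0.9, -0.15, 0, 0, 0, 0, 0], [-0.9, -0.15, 0, 0, 0, 0, 0], [-0.9, -0.15, 0, 0, 0, 0, 0], [-0.9, -0.15, 0, 0, 0, 0, 0], [-0.8, -0.1, 0, 0, 0, 0, 0], [-0.32, -0.06, 0, 0, 0, 0, 0], [0, 0, 0, 0, 0, 0, 0]]}}

```text
time: 39.22
position: [452.6, -19.2, 183.5]
tcp_rot: [3.141, 0.001, 1.567]
contact_force: [-0.7, -0.5, 0.8]
grip_width: 85.5
grip_force: 0.0
```

Emit:
{"name": "send_rows", "arguments": {"rows": [[0, 0, 0, 0, 0, 0, 0], [0, 0, 0, 0, 0, 0, 0], [0, 0, 0, 0, 0, 0, 0], [0, 0, 0, 0, 0, 0, 0], [0, 0, 0, 0, 0, 0, 0], [0, 0, 0, 0, 0, 0, 0], [0, 0, 0, 0, 0, 0, 0], [0, 0, 0, 0, 0, 0, 0]]}}

```text
time: 39.88
position: [453.2, -16.2, 183.3]
tcp_rot: [-3.142, -0.0, 1.571]
contact_force: [0.1, 0.2, -0.3]
grip_width: 85.6
grip_force: 0.0
```

Emit:
{"name": "send_rows", "arguments": {"rows": [[0, 0, 0.3, 0, 0, 0, 0], [0, 0, 0.6, 0, 0, 0, 0], [0, 0, 0.6, 0, 0, 0, 0], [0, 0, 0.6, 0, 0, 0, 0], [0, 0, 0.3, 0, 0, 0, 0], [0, 0, 0, 0, 0, 0, 0], [0, 0, 0, 0, 0, 0, 0], [0, 0, 0, 0, 0, 0, 0]]}}

```text
time: 40.55
position: [454.0, -16.6, 88.0]
tcp_rot: [3.14, 0.0, 1.571]
contact_force: [-0.2, 0.3, 0.6]
grip_width: 85.6
grip_force: 0.0
```

Emit:
{"name": "send_rows", "arguments": {"rows": [[0, 0, 0, 0, 0, 0, 0], [0, 0, 0, 0, 0, 0, 1], [0, 0, 0, 0, 0, 0, 1], [0, 0, 0, 0, 0, 0, 1], [0, 0, 0, 0, 0, 0, 1], [0, 0, 0, 0, 0, 0, 1], [0, 0, 0, 0, 0, 0, 1], [0, 0, 0, 0, 0, 0, 1]]}}

```text
time: 41.22
position: [453.4, -16.5, 88.1]
tcp_rot: [3.141, 0.0, 1.571]
contact_force: [-0.8, 0.6, 6.2]
grip_width: 43.4
grip_force: 60.8
```

Emit:
{"name": "send_rows", "arguments": {"rows": [[0, 0, -0.3, 0, 0, 0, 1], [0, 0, -0.6, 0, 0, 0, 1], [0, 0, -0.6, 0, 0, 0, 1], [0.3, 0, -0.6, 0, 0, 0, 1], [0.8, 0, -0.3, 0, 0, 0, 1], [0.8, 0, 0, 0, 0, 0, 1], [0.8, 0, 0, 0, 0, 0, 1], [0.8, 0, 0, 0, 0, 0, 1]]}}

```text
time: 41.88
position: [452.7, 124.7, 183.6]
tcp_rot: [3.141, -0.0, 1.57]
contact_force: [0.9, 0.6, -1.7]
grip_width: 43.8
grip_force: 61.9
```

Emit:
{"name": "send_rows", "arguments": {"rows": [[0.8, 0, 0, 0, 0, 0, 1], [0.8, 0, 0, 0, 0, 0, 1], [0.8, 0, 0, 0, 0, 0, 1], [0.8, 0, 0, 0, 0, 0, 1], [0.6, 0, 0, 0, 0, 0, 1], [0.12, 0, 0, 0, 0, 0, 1], [0, 0, 0, 0, 0, 0, 1], [0, 0, 0, 0, 0, 0, 1]]}}

```text
time: 42.55
position: [452.4, 279.7, 182.8]
tcp_rot: [-3.14, 0.002, 1.572]
contact_force: [-0.7, -0.8, -1.6]
grip_width: 43.4
grip_force: 61.8
```

Emit:
{"name": "send_rows", "arguments": {"rows": [[0, 0, 0, 0, 0, 0, 1], [0, 0, 0.3, 0, 0, 0, 1], [0, 0, 0.5, 0, 0, 0, 1], [0, 0, 0.5, 0, 0, 0, 1], [0, 0, 0.3, 0, 0, 0, 1], [0, 0, 0, 0, 0, 0, 1], [0, 0, 0, 0, 0, 0, 1], [0, 0, 0, 0, 0, 0, 1]]}}

```text
time: 43.22
position: [453.9, 279.8, 120.1]
tcp_rot: [3.141, -0.0, 1.57]
contact_force: [0.9, -0.3, -2.4]
grip_width: 43.3
grip_force: 61.7
```

Emit:
{"name": "send_rows", "arguments": {"rows": [[0.02, 0, 0.2, 0, 0, 0, 1], [0, 0, 0.25, 0, 0, 0, 1], [0, 0, 0.15, 0, 0, 0, 1], [0, 0, 0.06, 0, 0, 0, 1], [0, 0, 0, 0, 0, 0, 1], [0, 0, 0, 0, 0, 0, 1], [0, 0, 0, 0, 0, 0, 1], [0, 0, 0, 0, 0, 0, 1]]}}

```text
time: 43.88
position: [453.2, 281.2, 92.8]
tcp_rot: [-3.142, 0.0, 1.571]
contact_force: [0.5, -0.1, -1.8]
grip_width: 43.5
grip_force: 61.8
```

Emit:
{"name": "send_rows", "arguments": {"rows": [[0, 0, 0.03, 0, 0, 0, 1], [0, 0, 0, 0, 0, 0, 1], [0, 0, 0, 0, 0, 0, 1], [0, 0, 0, 0, 0, 0, 1], [0, 0, 0, 0, 0, 0, 1], [0, 0, 0, 0, 0, 0, 1], [0, 0, 0, 0, 0, 0, 1], [0, 0, 0, 0, 0, 0, 1]]}}

```text
time: 44.55
position: [453.3, 281.3, 92.1]
tcp_rot: [3.141, -0.0, 1.571]
contact_force: [-1.6, -1.0, 5.7]
grip_width: 43.6
grip_force: 62.4
```

Emit:
{"name": "send_rows", "arguments": {"rows": [[0, 0, 0, 0, 0, 0, 0], [0, 0, 0, 0, 0, 0, 0], [0, 0, 0, 0, 0, 0, 0], [0, 0, 0, 0, 0, 0, 0], [0, 0, 0, 0, 0, 0, 0], [0, 0, 0, 0, 0, 0, 0], [0, 0, 0, 0, 0, 0, 0], [0, 0, 0, 0, 0, 0, 0]]}}

```text
time: 45.22
position: [453.2, 281.1, 91.7]
tcp_rot: [-3.142, 0.0, 1.571]
contact_force: [-0.0, 0.1, -0.1]
grip_width: 85.5
grip_force: 0.0
```

Emit:
{"name": "send_rows", "arguments": {"rows": [[0, 0, -0.3, 0, 0, 0, 0], [0, 0, -0.6, 0, 0, 0, 0], [0, 0, -0.7, 0, 0, 0, 0], [0, 0, -0.7, 0, 0, 0, 0], [-0.5, 0.1, 0, 0, 0, 0, 0], [-0.8, 0.25, 0, 0, 0, 0, 0], [-0.8, 0.25, 0, 0, 0, 0, 0], [-0.8, 0.25, 0, 0, 0, 0, 0]]}}

```text
time: 45.88
position: [487.3, 164.3, 184.1]
tcp_rot: [3.141, -0.0, 1.572]
contact_force: [0.6, -0.8, 0.2]
grip_width: 85.4
grip_force: 0.0
```

Emit:
{"name": "send_rows", "arguments": {"rows": [[-0.8, 0.25, 0, 0, 0, 0, 0], [-0.8, 0.25, 0, 0, 0, 0, 0], [-0.8, 0.25, 0, 0, 0, 0, 0], [-0.8, 0.25, 0, 0, 0, 0, 0], [-0.8, 0.25, 0, 0, 0, 0, 0], [-0.44, 0.09, 0, 0, 0, 0, 0], [0, 0, 0, 0, 0, 0, 0], [0, 0, 0, 0, 0, 0, 0]]}}

```text
time: 46.55
position: [540.7, -13.3, 183.5]
tcp_rot: [-3.141, -0.001, 1.568]
contact_force: [-0.1, 0.3, 0.2]
grip_width: 85.4
grip_force: 0.0
```

Emit:
{"name": "send_rows", "arguments": {"rows": [[0, 0, 0, 0, 0, 0, 0], [0, 0, 0, 0, 0, 0, 0], [0, 0, 0, 0, 0, 0, 0], [0, 0, 0, 0, 0, 0, 0], [0, 0, 0, 0, 0, 0, 0], [0, 0, 0, 0, 0, 0, 0], [0, 0, 0, 0, 0, 0, 0], [0, 0, 0, 0, 0, 0, 0]]}}

```text
time: 47.22
position: [540.7, -12.3, 183.7]
tcp_rot: [3.142, 0.0, 1.571]
contact_force: [-0.4, 0.5, 0.9]
grip_width: 85.3
grip_force: 0.0
```

Emit:
{"name": "send_rows", "arguments": {"rows": [[0, 0, 0.3, 0, 0, 0, 0], [0, 0, 0.6, 0, 0, 0, 0], [0, 0, 0.6, 0, 0, 0, 0], [0, 0, 0.6, 0, 0, 0, 0], [0, 0, 0.3, 0, 0, 0, 0], [0, 0, 0, 0, 0, 0, 0], [0, 0, 0, 0, 0, 0, 0], [0, 0, 0, 0, 0, 0, 0]]}}

```text
time: 47.88
position: [541.6, -12.6, 88.5]
tcp_rot: [3.14, 0.0, 1.571]
contact_force: [-0.3, 1.1, 0.4]
grip_width: 85.4
grip_force: 0.0
```

Emit:
{"name": "send_rows", "arguments": {"rows": [[0, 0, 0, 0, 0, 0, 0], [0, 0, 0, 0, 0, 0, 1], [0, 0, 0, 0, 0, 0, 1], [0, 0, 0, 0, 0, 0, 1], [0, 0, 0, 0, 0, 0, 1], [0, 0, 0, 0, 0, 0, 1], [0, 0, 0, 0, 0, 0, 1], [0, 0, 0, 0, 0, 0, 1]]}}

```text
time: 48.55
position: [541.0, -12.5, 88.6]
tcp_rot: [3.141, 0.0, 1.571]
contact_force: [-0.3, -0.1, 5.5]
grip_width: 43.6
grip_force: 60.9
```

Emit:
{"name": "send_rows", "arguments": {"rows": [[0, 0, -0.3, 0, 0, 0, 1], [0, 0, -0.6, 0, 0, 0, 1], [0, 0, -0.6, 0, 0, 0, 1], [0.3, 0, -0.6, 0, 0, 0, 1], [0.8, -0.15, -0.3, 0, 0, 0, 1], [0.8, -0.15, 0, 0, 0, 0, 1], [0.8, -0.15, 0, 0, 0, 0, 1], [0.8, -0.15, 0, 0, 0, 0, 1]]}}

```text
time: 49.22
position: [516.2, 128.6, 184.0]
tcp_rot: [3.141, -0.0, 1.57]
contact_force: [1.3, -0.8, -2.9]
grip_width: 43.6
grip_force: 61.5
```

Emit:
{"name": "send_rows", "arguments": {"rows": [[0.8, -0.15, 0, 0, 0, 0, 1], [0.8, -0.06, 0, 0, 0, 0, 1], [0.5, 0, 0, 0, 0, 0, 1], [0.26, 0, 0, 0, 0, 0, 1], [0, 0, 0, 0, 0, 0, 1], [0, 0, 0, 0, 0, 0, 1], [0, 0, 0, 0, 0, 0, 1], [0, 0, 0, 0, 0, 0, 1]]}}

```text
time: 49.88
position: [508.3, 220.4, 183.6]
tcp_rot: [-3.141, 0.001, 1.569]
contact_force: [-0.3, -0.4, -2.0]
grip_width: 43.9
grip_force: 61.5
```

Emit:
{"name": "send_rows", "arguments": {"rows": [[0, 0, 0, 0, 0, 0, 1], [0, 0, 0.3, 0, 0, 0, 1], [0, 0, 0.5, 0, 0, 0, 1], [0, 0, 0.5, 0, 0, 0, 1], [0, 0, 0.3, 0, 0, 0, 1], [0, 0, 0, 0, 0, 0, 1], [0, 0, 0, 0, 0, 0, 1], [0, 0, 0, 0, 0, 0, 1]]}}

```text
time: 50.55
position: [509.2, 221.7, 120.5]
tcp_rot: [3.14, -0.0, 1.57]
contact_force: [0.2, -0.4, -1.6]
grip_width: 43.7
grip_force: 61.5
```

Emit:
{"name": "send_rows", "arguments": {"rows": [[0, 0, 0.2, 0, 0, 0, 1], [0, 0, 0.25, 0, 0, 0, 1], [0, 0, 0.15, 0, 0, 0, 1], [0, 0, 0.06, 0, 0, 0, 1], [0, 0, 0, 0, 0, 0, 1], [0, 0, 0, 0, 0, 0, 1], [0, 0, 0, 0, 0, 0, 1], [0, 0, 0, 0, 0, 0, 1]]}}

```text
time: 51.22
position: [508.4, 221.9, 93.2]
tcp_rot: [-3.142, 0.0, 1.571]
contact_force: [0.5, -0.8, -1.7]
grip_width: 43.5
grip_force: 61.6
```

Emit:
{"name": "send_rows", "arguments": {"rows": [[0, 0, 0.03, 0, 0, 0, 1], [0, 0, 0, 0, 0, 0, 1], [0, 0, 0, 0, 0, 0, 1], [0, 0, 0, 0, 0, 0, 1], [0, 0, 0, 0, 0, 0, 1], [0, 0, 0, 0, 0, 0, 1], [0, 0, 0, 0, 0, 0, 1], [0, 0, 0, 0, 0, 0, 1]]}}

```text
time: 51.88
position: [508.6, 222.1, 92.6]
tcp_rot: [3.141, -0.0, 1.571]
contact_force: [-2.2, 0.7, 5.9]
grip_width: 43.6
grip_force: 62.1
```

Emit:
{"name": "send_rows", "arguments": {"rows": [[0, 0, 0, 0, 0, 0, 0], [0, 0, 0, 0, 0, 0, 0], [0, 0, 0, 0, 0, 0, 0], [0, 0, 0, 0, 0, 0, 0], [0, 0, 0, 0, 0, 0, 0], [0, 0, 0, 0, 0, 0, 0], [0, 0, 0, 0, 0, 0, 0], [0, 0, 0, 0, 0, 0, 0]]}}

```text
time: 52.55
position: [508.4, 221.9, 92.1]
tcp_rot: [-3.142, 0.0, 1.571]
contact_force: [-0.1, -1.0, 0.1]
grip_width: 85.3
grip_force: 0.0
```

Emit:
{"name": "send_rows", "arguments": {"rows": [[0, 0, -0.3, 0, 0, 0, 0], [0, 0, -0.6, 0, 0, 0, 0], [0, 0, -0.7, 0, 0, 0, 0], [0, 0, -0.7, 0, 0, 0, 0], [-0.5, 0, -0.4, 0, 0, 0, 0], [-0.8, 0, 0, 0, 0, 0, 0], [-0.8, 0, 0, 0, 0, 0, 0], [-0.8, 0, 0, 0, 0, 0, 0]]}}

```text
time: 53.22
position: [508.5, 105.1, 200.8]
tcp_rot: [3.14, -0.0, 1.572]
contact_force: [0.1, 0.1, -0.0]
grip_width: 85.1
grip_force: 0.0
```

Emit:
{"name": "send_rows", "arguments": {"rows": [[-0.8, 0, 0, 0, 0, 0, 0], [-0.8, 0, 0, 0, 0, 0, 0], [-0.5, 0, 0, 0, 0, 0, 0], [0, 0, 0, 0, 0, 0, 0], [0, 0, 0, 0, 0, 0, 0], [0, 0, 0, 0, 0, 0, 0], [0, 0, 0, 0, 0, 0, 0], [0, 0, 0, 0, 0, 0, 0]]}}

```text
time: 53.88
position: [508.3, 23.0, 200.1]
tcp_rot: [-3.141, -0.0, 1.572]
contact_force: [0.1, -0.6, 0.0]
grip_width: 85.8
grip_force: 0.0
```

```bash
python3 m1.py; python3 m2.py
```

```text
top red 143.5 [452.2 280.3  19.4] 296
top yellow 143.5 [509.3 335.1  19. ] 271
  pad [511.1 327.3] [41.6 56.4] 88.8 z 7.4
top blue 143.4 [506.6 220.1  19.5] 210
boss [482.2 297.1  56. ] 49.7
side red 142.7 [454.1 281.8  19.4] 284
  pad [454.6 281.3] [55.  55.9] 88.5 z 7.3
side yellow 142.8 [510.7 337.3  19.2] 292
  pad [513.2 336.1] [57.2 57.4] 88.3 z 7.2
side blue 142.9 [508.3 221.8  19.1] 220
boss [503.1 286.2  73.5] 49.5
[508.34039201  22.88936714 200.07154731]
top [ 548.  -244.6   14.1] 85.7 147
side [ 550.7 -243.5   14.5] 84.9 52
[508.36883158  22.63607877 200.09152479]
```

View pics/boss_side.png

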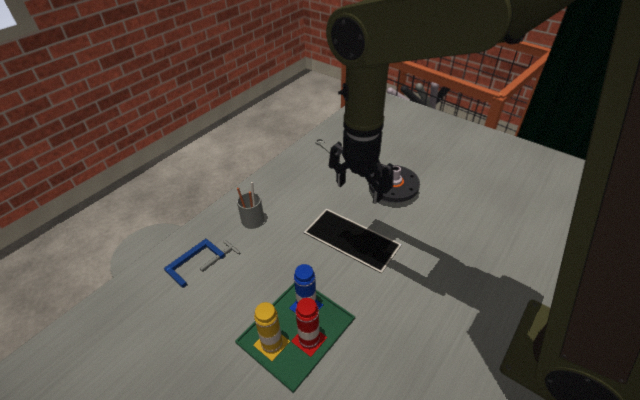

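The side view shows each can upright on its own pad: blue (305,285), yellow (267,330) and red (308,325). All are within about 3 mm of the pad centres. The boss is on the spot (397,175), and the gripper is clear and open. Handing in.

```bash
python3 -c "
from plant import robot
print(robot.job_done())"
```

```text
the job is handed in; nothing more can be done
None
```

The job is handed in, with no verdict returned: in the last camera measurements the boss stands within about 2 mm of the middle of the orange spot, each can is upright within about 3 mm of its own pad's centre, the cup was not touched, and everything is released.

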